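Fetch the bamboo box from behind the mugs

TASK

Get the bamboo box from behind the two mugs and the dispenser: first set all three upright on the red tray, leaving the box where it is, and then put the box flat in the middle of the dark wooden board, lengthwise along it. Only when the box is there, put each mug and the dispenser back upright on the middle of the very coaster it came from. Do not tip anything over, and leave the measuring spoons beyond the box where they are.

Things in the scene. Friction and masses are not known exactly. Their poses are not given: they have to be found in the camera images.
- mug_dark: The dark one: brown glazed ceramic mug, open at the top, straight-sided, outer diameter 60 mm (58 mm across its own x), wall 4 mm, 85 mm high, one handle. Origin: centre of its underside, z up; the handle sticks out along its own +y to about 66 mm from the axis, between 15 and 75 mm up, so a grasp across the body closes along its own x. Starts on a coaster, handle roughly towards the robot.
- mug_tan: The light tan one: brown glazed ceramic mug, open at the top, straight-sided, outer diameter 60 mm (58 mm across its own x), wall 4 mm, 85 mm high, one handle. Origin: centre of its underside, z up; the handle sticks out along its own +y to about 66 mm from the axis, between 15 and 75 mm up, so a grasp across the body closes along its own x. Starts on a coaster, handle roughly towards the robot.
- dispenser: Round push dispenser of clear plastic, with pale yellow contents and a white push top: body 48 mm diameter and 70 mm high, then a white collar of 44 mm diameter up to 84 mm, a thin stem and a 30 mm push button, top at 98 mm. Origin: centre of its underside, z up. The button is solid and does not move.
- bamboo_box: Closed bamboo box, dark seam under the lid, small brass hook on one long side; one solid piece (the lid does not open). 190 mm long (own x), 56 mm wide (own y), 46 mm high; origin: centre of underside. It lies on the 4 mm grey slab along the far side of the coaster row, 10 mm behind the mugs: room to grip across its width only once they are gone. Beyond it 25 mm stay free.
- tray: Flat red tray without a rim, fixed: 340 mm along its own x, 140 mm along its own y, 6 mm thick; origin at the centre of its underside (top 6 mm above). On one side, left or right, of the row. The side area for the mugs and the dispenser.
- board: Dark wooden board, fixed, on the other side: 270 mm along its own x, 130 mm along its own y, 12 mm thick; origin at the centre of its underside (top 12 mm above). Where the box goes, long axis along the board's x, either way round.
- coaster_blue: Blue coaster, a fixed round disc of 72 mm diameter and 5 mm thick, lying on a 4 mm slate-grey slab; origin at the centre of its underside, so its top is 5 mm above the origin. The three coasters lie in one row, centres 100 mm apart, in any order; each carries one of the two mugs and the dispenser at the start.
- coaster_white: White coaster, a fixed round disc of 72 mm diameter and 5 mm thick, lying on a 4 mm slate-grey slab; origin at the centre of its underside, so its top is 5 mm above the origin. The three coasters lie in one row, centres 100 mm apart, in any order; each carries one of the two mugs and the dispenser at the start.
- coaster_green: Green coaster, a fixed round disc of 72 mm diameter and 5 mm thick, lying on a 4 mm slate-grey slab; origin at the centre of its underside, so its top is 5 mm above the origin. The three coasters lie in one row, centres 100 mm apart, in any order; each carries one of the two mugs and the dispenser at the start.
- spoon_set: Bystander, to be left alone: three steel measuring spoons fanned out from a common ring, one flat rigid piece about 130 mm long and up to 7 mm high, lying beyond the box (farther from the robot). Origin: under the ring, the spoons spread about its own x. A storage jar (100 mm high) and a tin (80 mm) stand near it, off to either side.
Things that resemble listed ones, but are neither listed nor needed, are in the scene too. What is meant by the bamboo_box is not green, purple or white, and is the larger of those in its own colour.

How it is judged (in metres and radians):
On the way, in this order (a step that is already met when the one before it is completed fails the run):
1. both mugs and the dispenser stand released on the red tray, the box still in its place (linear speed of each of mug_dark, mug_tan, dispenser below 0.02 m/s and contact force between the fingers and mug_dark below 0.2 N and angle between each of mug_dark, mug_tan, dispenser's own z axis and vertical below 0.12 rad and x of mug_dark in the frame of tray between -0.165 and 0.165 m and y of mug_dark in the frame of tray between -0.065 and 0.065 m and z of mug_dark in the frame of tray between 0 and 0.012 m and contact force between the fingers and mug_tan below 0.2 N and x of mug_tan in the frame of tray between -0.165 and 0.165 m and y of mug_tan in the frame of tray between -0.065 and 0.065 m and z of mug_tan in the frame of tray between 0 and 0.012 m and contact force between the fingers and dispenser below 0.2 N and x of dispenser in the frame of tray between -0.165 and 0.165 m and y of dispenser in the frame of tray between -0.065 and 0.065 m and z of dispenser in the frame of tray between 0 and 0.012 m and distance of bamboo_box from where it was at the start of the episode below 0.02 m), for 0.2 s.
2. the box lies released in the middle of the board while both mugs and the dispenser still stand on the tray (linear speed of each of bamboo_box, mug_dark, mug_tan, dispenser below 0.02 m/s and contact force between the fingers and bamboo_box below 0.2 N and angle between each of bamboo_box, mug_dark, mug_tan, dispenser's own z axis and vertical below 0.12 rad and horizontal distance between bamboo_box and board below 0.015 m and angle between the x axis of bamboo_box and the x axis of board, either way round below 0.15 rad and z of bamboo_box in the frame of board below 0.017 m and contact force between the fingers and mug_dark below 0.2 N and x of mug_dark in the frame of tray between -0.165 and 0.165 m and y of mug_dark in the frame of tray between -0.065 and 0.065 m and z of mug_dark in the frame of tray between 0 and 0.012 m and contact force between the fingers and mug_tan below 0.2 N and x of mug_tan in the frame of tray between -0.165 and 0.165 m and y of mug_tan in the frame of tray between -0.065 and 0.065 m and z of mug_tan in the frame of tray between 0 and 0.012 m and contact force between the fingers and dispenser below 0.2 N and x of dispenser in the frame of tray between -0.165 and 0.165 m and y of dispenser in the frame of tray between -0.065 and 0.065 m and z of dispenser in the frame of tray between 0 and 0.012 m), for 0.2 s.
At the end, for the whole second after the job is handed in: The box lies on the board, its centre within 15 mm of the board's centre and its long axis within 0.15 rad of the board's; each mug and the dispenser stands upright (within 0.12 rad) within 15 mm of where it stood at the start, on its own coaster; all released and at rest (linear speed of each of bamboo_box, mug_dark, mug_tan, dispenser below 0.02 m/s and contact force between the fingers and bamboo_box below 0.2 N and angle between each of bamboo_box, mug_dark, mug_tan, dispenser's own z axis and vertical below 0.12 rad and horizontal distance between bamboo_box and board below 0.015 m and angle between the x axis of bamboo_box and the x axis of board, either way round below 0.15 rad and z of bamboo_box in the frame of board below 0.017 m and contact force between the fingers and mug_dark below 0.2 N and distance of each of mug_dark, mug_tan, dispenser from where it was at the start of the episode below 0.015 m and contact force between the fingers and mug_tan below 0.2 N and contact force between the fingers and dispenser below 0.2 N); the robot touches nothing.
It fails at once if a mug, the dispenser or the box tipped by more than 0.6 rad (angle between any of mug_dark, mug_tan, dispenser, bamboo_box's own z axis and vertical above 0.6 rad).
It fails at once if the spoon set pushed by more than 20 mm (distance of spoon_set from where it was at the start of the episode above 0.02 m).
It also fails if it takes over 147 s, if anything falls off the work surface, if the arm or the gripper's body presses on something with over 40 N, if the wrist force passes 120 N, or if a joint passes its speed limit or range.

ROBOT

A 6-joint arm with a two-finger parallel gripper is mounted at the origin on the work surface. World frame = base frame: x ahead of the robot, y to its left, z up, the work surface at z = 0. Lengths are in mm, angles in rad, forces in N, time in s.
With the tool pointing down it reaches from about 275 to 725 mm from the base axis. Payload 5.6 kg.
Tool frame: the origin (TCP) lies on the mounting face of the last link; the fingertips stand 173 mm ahead of it and the grasp point (between the pads) lies 155 mm ahead of it (ctrl.grasp_offset is the distance from the TCP to the grasp point, in mm); x points along the fingers, z is the direction in which the jaws open and shut, and the axes are right-handed (so a half turn about x gives the same grasp; the last joint's range is limited). The gripper opens to 85 mm and grips with 20 to 120 N. Pads are 22 mm wide; open, the fingers measure 114 mm over their backs; the gripper's body (76 mm by 85 mm) begins 54 mm behind the grasp point. The pads swing forward as they close: fully open they stand 13 mm farther back than shut.
Start: joints at [1.558, 0.255, 0.108, 0, -1.424, -0.285], TCP at [161.352, 525.794, 404.683] pointing down, gripper open.
Joint ranges: [-2.95, 2.95], [-1.21, 1.97], [-1.09, 1.5], [-2.87, 1.71], [-2.94, -0.07], [-3.05, 3.05]. Speed limits (rad/s): [2.57, 2.57, 3.14, 3.14, 3.14, 3.14].

INTERFACE

Orientations are given as a unit quaternion [w, x, y, z].
In Python, from station import ctrl, capture, hand_in gives the robot as it stands.
- The arm moves only by the tool apply_moves, never from a script. Its argument "rows" is a list of rows, each a list of 2 entries, a list of its own where there are three numbers: the shift along the tool's x, y, z in mm, then the turn, a rotation vector about the tool's x, y, z in degrees. In form: [[[dx, dy, dz], [rx, ry, rz]], ...]. A call has 1 to 12 rows; each row is the pose to reach, as a shift and turn from the pose commanded when the call began, along the tool's axes at that moment; what a row does not reach only later rows make up. A row lasts 1/10 s, in which the tool goes at most 50 mm and 8.59 degrees, less where a joint would pass 70% of its speed; a pose out of reach is approached as far as the arm can. A call with a gripper value outside its range is refused whole. "jaw" is the opening, from 0 (shut) to 1 (fully open), set as the call begins (left out, the last holds). The fingers move at their own pace and stop on an object; "squeeze" is the grip in N (left out, the last holds). Time passes only in rows, so rows that repeat a pose let the fingers close. It gives the time, the measured TCP pose, the force and the opening at its end, in the units of the state.
- ctrl.read_state(): the state, without advancing time (a new reading comes with each control period).
- capture(name): name is "side" or "top"; returns a dict with "frame" (480x640x3 uint8, red, green, blue), "camera_matrix" (3x3 intrinsics, pixels), "T" (4x4, takes a point from camera to world coordinates). Camera axes: x right, y down, z forward; pixel columns grow to the right and rows downward; lengths in mm; the calibration is good to about 2 mm. A picture is of the moment at which its call begins. There is no depth.
- hand_in(): hands the job in, once; it reports no verdict.
The state is a dict: "clock": time; "qpos": joint angles; "joint_velocities": joint speeds; "joint_efforts": joint torques, N m; "eef_pos": TCP position; "eef_rot": TCP orientation; "wrist_force": force on the tool from outside, world axes, zero at the start; "ft_torque": the same for the moment, N m; "grip_width": finger opening in mm.
Only numpy, scipy, OpenCV 4.12 (cv2) and the standard library are available. Lean on these libraries where they do the work, as an engineer would, in place of code of your own. Each camera call takes 0.05 s, during which the arm holds its last target. There are 200 camera calls.

## Working session

There is one attempt and no reset: what is moved stays moved. The work goes in short steps, Python scripts to look and compute and a tool call to move; the robot and the scene stay as the last step left them, time stands still between calls to the robot, and variables do not carry over. Pictures are saved under pics/ and viewed, about 12 in all and at most 16, crops included, and the job is handed in when it is done.

Besides the shell and the picture viewer there is one more tool, called after "Request:" in YAML: its name, and indented under it one key for each argument. apply_moves: Moves the arm, as the interface text tells. Its arguments: {"type":"object","properties":{"rows":{"type":"array"},"jaw":{"type":"number"},"squeeze":{"type":"number"}},"required":["rows"]}

```bash
ls; mkdir -p pics
python3 - <<'E'
from station import ctrl,capture
import cv2,numpy as np,json
s=ctrl.read_state();print({k:np.round(v,3).tolist() for k,v in s.items()})
for n in("top","side"):
    c=capture(n);cv2.imwrite(f"pics/{n}0.png",c["frame"][:,:,::-1]);print(n,c["camera_matrix"],np.round(c["T"],3))
    np.savez(f"{n}0.npz",**c)
E
```

```text
pics
{'clock': 0.0, 'qpos': [1.558, 0.256, 0.107, -0.0, -1.424, -0.285], 'joint_velocities': [0.0, -0.002, 0.001, 0.0, 0.0, 0.002], 'joint_efforts': [-0.001, -38.663, 23.794, 5.365, -0.006, -0.0], 'eef_pos': [161.259, 525.668, 403.784], 'eef_rot': [-0.421, -0.568, -0.42, 0.569], 'wrist_force': [0.203, 1.09, 0.119], 'ft_torque': [-0.031, 0.026, 0.014], 'grip_width': 85.401}
top [[521.8963325    0.         314.17735938]
 [  0.         521.8963325  240.13307202]
 [  0.           0.           1.        ]] [[ 8.000000e-03 -9.950000e-01  9.600000e-02  3.724940e+02]
 [-1.000000e+00 -9.000000e-03 -7.000000e-03 -9.979300e+01]
 [ 8.000000e-03 -9.600000e-02 -9.950000e-01  1.130063e+03]
 [ 0.000000e+00  0.000000e+00  0.000000e+00  1.000000e+00]]
side [[463.51018124   0.         315.39688538]
 [  0.         463.51018124 240.07458548]
 [  0.           0.           1.        ]] [[ 8.22000e-01 -4.48000e-01  3.51000e-01  7.48690e+01]
 [-5.69000e-01 -6.57000e-01  4.94000e-01 -6.69117e+02]
 [ 9.00000e-03 -6.06000e-01 -7.95000e-01  9.02270e+02]
 [ 0.00000e+00  0.00000e+00  0.00000e+00  1.00000e+00]]
```

View pics/top0.png

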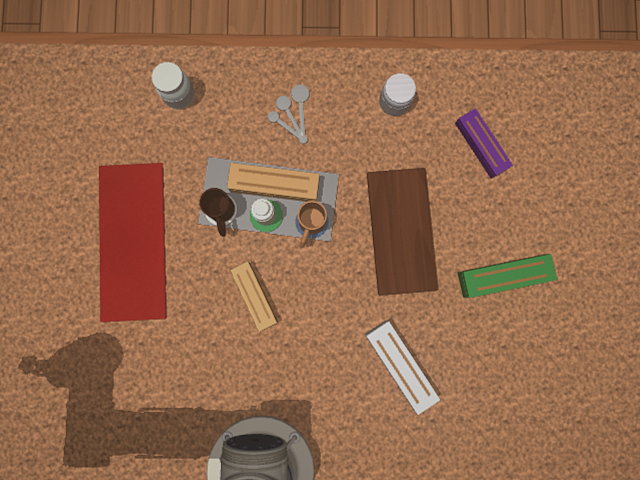

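View pics/side0.png

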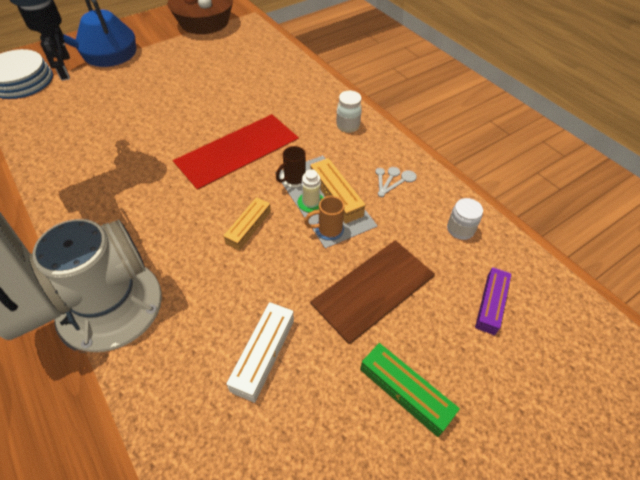

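The top view shows two bamboo-coloured boxes. The one on the slab at about (275,181) is the larger and lies behind the row, so it is the bamboo_box; the small one at (254,297) is a decoy. The others are purple (484,143), green (508,276) and white (402,367). Row: dark mug (217,206) on white, dispenser (262,211) on green, tan mug (312,217) on blue. The tray is on the left at (132,243) and the board on the right at (402,231).

```bash
cat > h.py <<'E'
import numpy as np,cv2
def ray(c,px,z):
    px=np.atleast_2d(np.asarray(px,float)); K=c["camera_matrix"];T=c["T"]
    d=np.c_[(px-K[:2,2])/[K[0,0],K[1,1]],np.ones(len(px))]@T[:3,:3].T
    o=T[:3,3]; return (o+d*((z-o[2])/d[:,2])[:,None])[:,:2]
def proj(c,P):
    P=np.atleast_2d(P);q=(P-c["T"][:3,3])@c["T"][:3,:3]; q=q@c["camera_matrix"].T; return q[:,:2]/q[:,2:]
def mask(c,lo,hi,roi):
    h=cv2.cvtColor(c["frame"],cv2.COLOR_RGB2HSV);m=cv2.inRange(h,np.array(lo),np.array(hi))
    k=np.zeros_like(m);x0,y0,x1,y1=roi;k[y0:y1,x0:x1]=m[y0:y1,x0:x1];return k
def big(m):
    cs,_=cv2.findContours(m,cv2.RETR_EXTERNAL,cv2.CHAIN_APPROX_NONE);return max(cs,key=cv2.contourArea)[:,0]
def rect(c,cnt,z):
    (x,y),(w,h),a=cv2.minAreaRect(ray(c,cnt,z).astype(np.float32))
    if w<h:w,h,a=h,w,a+90
    return np.round([x,y,w,h,(a+90)%180-90],1)
E
python3 - <<'E'
from h import *
for n,roi in(("top",(190,150,350,250)),("side",(250,130,410,250))):
    c=dict(np.load(n+"0.npz"));x0,y0,x1,y1=roi
    cv2.imwrite(f"pics/{n}0c.png",cv2.resize(c["frame"][y0:y1,x0:x1,::-1],None,fx=5 if n=="top" else 4,fy=5 if n=="top" else 4,interpolation=cv2.INTER_CUBIC))
c=dict(np.load("top0.npz"))
h=cv2.cvtColor(c["frame"],cv2.COLOR_RGB2HSV)
for p in [(132,243),(402,231),(275,172),(217,206),(330,190),(210,225),(312,217),(275,225),(320,237)]:print(p,h[p[1],p[0]],c["frame"][p[1],p[0]])
print("tray",rect(c,big(mask(c,(0,170,60),(6,255,255),(80,150,180,335))),6), rect(c,big(mask(c,(174,150,60),(180,255,255),(80,150,180,335))),6))
print("board",rect(c,big(mask(c,(0,40,30),(15,255,125),(355,155,450,305))),12))
E
```

```text
(132, 243) [  2 191 144] [144  43  36]
(402, 231) [ 11 141 103] [103  66  46]
(275, 172) [ 16 125 191] [191 146  97]
(217, 206) [ 11 117  61] [61 43 33]
(330, 190) [ 13  16 146] [146 141 137]
(210, 225) [ 10  52 161] [161 139 128]
(312, 217) [ 13 128 184] [184 132  92]
(275, 225) [ 63 112 150] [ 84 150  90]
(320, 237) [ 16  18 155] [155 150 144]Traceback (most recent call last):
  File "<stdin>", line 8, in <module>
  File "h.py", line 12, in big
    cs,_=cv2.findContours(m,cv2.RETR_EXTERNAL,cv2.CHAIN_APPROX_NONE);return max(cs,key=cv2.contourArea)[:,0]
                                                                            ~~~^^^^^^^^^^^^^^^^^^^^^^^^
ValueError: max() iterable argument is empty
```

View pics/top0c.png

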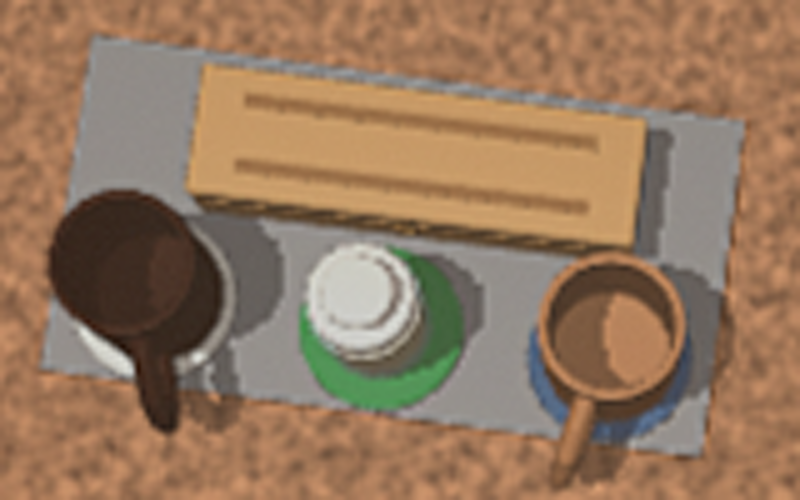

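The crop confirms it: the box on the slab is plain bamboo with a brass hook and is larger than the decoy. In crop pixels, the mug rims are at about (122,262) and (612,328), and the button at (352,285). The coaster centres are at about (153,296), (382,328) and (610,358).

Run:
```python
from h import *
c=dict(np.load("top0.npz"))
f=lambda p,z:np.round(ray(c,np.array(p)/5+[190-.4,150-.4],z),1).tolist()
print("tray",rect(c,big(mask(c,(0,170,60),(6,255,255),(80,150,180,335))),6))
print("board",rect(c,big(mask(c,(0,40,30),(15,255,125),(355,155,450,305))),12))
print("box corners",f([(205,63),(648,118),(633,245),(190,190)],50), np.mean(f([(205,63),(648,118),(633,245),(190,190)],50),0))
print("box",rect(c,big(mask(c,(12,90,130),(20,255,255),(225,158,322,200))),50))
print("rims",f([(122,262),(612,328)],94),"button",f([(352,285)],107))
print("coasters",f([(153,296),(382,328),(610,358)],9))
print("handles",f([(162,425),(568,480)],60))
s=dict(np.load("side0.npz"))
print("jar,tin top",np.round(ray(c,[(168,77)],100)),np.round(ray(c,[(400,88)],80)))
print("decoy",np.round(ray(c,[(254,297)],30)), "spoons",np.round(ray(c,[(303,139),(273,117),(300,93)],5)))
```

```text
tray [475.7 285.5 337.4 138.5   3.3]
board [ 502.8 -299.2  270.1  134.9    5.2]
box corners [[640.1, 69.5], [618.4, -117.3], [564.2, -111.4], [585.7, 74.5]] [602.1   -21.175]
box [600.3 -19.9 189.   57.7  83.4]
rims [[547.5, 94.0], [522.6, -102.8]] button [[537.0, 0.3]]
coasters [[547.1, 96.0], [534.0, -3.4], [521.8, -102.3]]
handles [[485.5, 82.1], [464.3, -85.3]]
jar,tin top [[803. 193.]] [[ 794. -284.]]
decoy [[358.  17.]] spoons [[705. -82.]
 [754. -15.]
 [810. -74.]]
```

View pics/side0c.png

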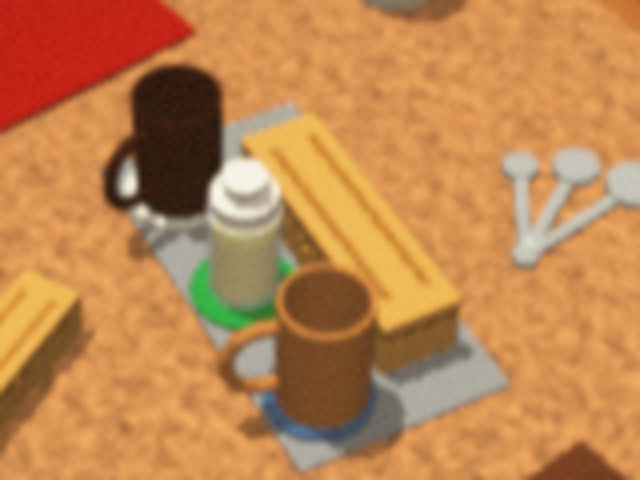

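Measurements agree: row spacing is about 99.7 mm and the box centre is 68 mm behind the row. Next is a helper that turns a world grasp target into a tool shift and turn.

```bash
cat > go.py <<'E'
import sys,numpy as np
from scipy.spatial.transform import Rotation as R
from station import ctrl
# args: list of x,y,z,phi : grasp point (mm), closing-direction angle (deg, mod 180)
s=ctrl.read_state();q=np.array(s["eef_rot"]);A=R.from_quat(q[[1,2,3,0]]);M=A.as_matrix();p=np.array(s["eef_pos"])
g=p+ctrl.grasp_offset*M[:,0]
phi0=np.degrees(np.arctan2(M[1,2],M[0,2]))
print("t",round(s["clock"],2),"grasp",g.round(1),"phi",round(phi0,1),"xaxis",M[:,0].round(3),"q",np.round(s["qpos"],2),"w",round(s["grip_width"],1),"F",np.round(s["wrist_force"],1))
for a in sys.argv[1:]:
    x,y,z,ph=map(float,a.split(","))
    d=(ph-phi0+90)%180-90; f=np.radians(phi0+d)
    zx=np.array([np.cos(f),np.sin(f),0]);xx=np.array([0,0,-1.]);B=np.c_[xx,np.cross(zx,xx),zx]
    t=np.array([x,y,z])-ctrl.grasp_offset*xx
    print(a,"shift",(M.T@(t-p)).round(1).tolist(),"turn",np.degrees((A.inv()*R.from_matrix(B)).as_rotvec()).round(1).tolist())
E
python3 go.py 547.3,95,160,101 547.3,95,60,101
python3 - <<'E'
from h import *
c=dict(np.load("top0.npz"))
m=mask(c,(0,40,30),(15,255,125),(355,155,450,305));a=big(m);print(cv2.boxPoints(cv2.minAreaRect(a.astype(np.float32))).round(1).tolist())
p=ray(c,[(367,171),(425,168),(438,291),(378,295)],12);print(p.round(1).tolist(),p.mean(0))
E
```

```text
t 0.1 grasp [161.2 525.4 249.2] phi -107.1 xaxis [-0.    -0.002 -1.   ] q [ 1.56  0.26  0.11 -0.   -1.42 -0.28] w 85.3 F [-0.  -0.4  0.3]
547.3,95,160,101 shift [89.7, 495.4, 298.3] turn [-28.1, 0.1, 0.0]
547.3,95,60,101 shift [189.7, 495.4, 298.1] turn [-28.1, 0.1, 0.0]
[[365.8999938964844, 171.89999389648438], [427.70001220703125, 166.1999969482422], [439.29998779296875, 290.5], [377.5, 296.20001220703125]]
[[633.0, -222.2], [641.0, -349.1], [373.7, -373.7], [364.1, -245.3]] [ 502.93285615 -297.5501157 ]
```

Request:
apply_moves:
  rows:
    - [[90,495,298],[-28,0,0]]
    - [[90,495,298],[-28,0,0]]
    - [[90,495,298],[-28,0,0]]
    - [[90,495,298],[-28,0,0]]
    - [[90,495,298],[-28,0,0]]
    - [[90,495,298],[-28,0,0]]
    - [[90,495,298],[-28,0,0]]
    - [[90,495,298],[-28,0,0]]
    - [[90,495,298],[-28,0,0]]
    - [[90,495,298],[-28,0,0]]
    - [[90,495,298],[-28,0,0]]
    - [[90,495,298],[-28,0,0]]
  jaw: 1
  squeeze: 40

```text
clock: 1.3
eef_pos: [548.3, 93.3, 313.6]
eef_rot: [0.545, 0.45, 0.545, -0.451]
wrist_force: [-0.3, 0.5, -0.1]
grip_width: 85.7
```

Request:
apply_moves:
  rows:
    - [[0,0,0],[0,0,0]]
    - [[0,0,0],[0,0,0]]
    - [[0,0,0],[0,0,0]]
    - [[0,0,0],[0,0,0]]

```text
clock: 1.7
eef_pos: [546.6, 96.6, 315.1]
eef_rot: [0.546, 0.45, 0.546, -0.449]
wrist_force: [0.3, 0.4, 0.9]
grip_width: 85.0
```

```bash
python3 go.py 547.3,95,62,101
python3 - <<'E'
from station import capture
import cv2
f=capture("side")["frame"];cv2.imwrite("pics/s1.png",cv2.resize(f[100:280,220:420,::-1],None,fx=3.3,fy=3.3))
E
```

```text
t 1.7 grasp [546.7  96.6 160.4] phi -79.0 xaxis [ 0.  0. -1.] q [ 0.46  0.31 -0.05 -0.   -1.21  1.31] w 85.0 F [0.3 0.4 0.9]
547.3,95,62,101 shift [98.4, 0.3, 1.7] turn [0.0, -0.0, -0.0]
```

View pics/s1.png

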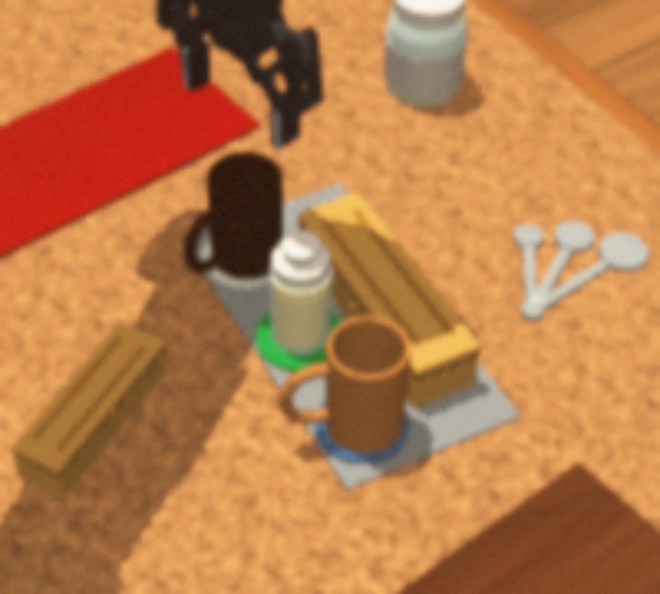

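The gripper straddles the dark mug centrally in the side view: tips at (195,80) and (285,130), rim at (245,165). Descending now.

Request:
apply_moves:
  rows:
    - [[25,0,1.5],[0,0,0]]
    - [[50,0,1.5],[0,0,0]]
    - [[75,0,1.5],[0,0,0]]
    - [[98,0,1.5],[0,0,0]]
    - [[98,0,1.5],[0,0,0]]
    - [[98,0,1.5],[0,0,0]]

```text
clock: 2.35
eef_pos: [547.5, 94.8, 217.5]
eef_rot: [0.546, 0.45, 0.545, -0.45]
wrist_force: [1.1, 0.3, 0.5]
grip_width: 85.1
```

Request:
apply_moves:
  rows:
    - [[0,0,0],[0,0,0]]
    - [[0,0,0],[0,0,0]]
    - [[0,0,0],[0,0,0]]
    - [[0,0,0],[0,0,0]]
    - [[0,0,0],[0,0,0]]
    - [[0,0,0],[0,0,0]]
    - [[0,0,0],[0,0,0]]
    - [[0,0,0],[0,0,0]]
  jaw: 0

```text
clock: 3.15
eef_pos: [548.1, 94.6, 218.4]
eef_rot: [0.546, 0.451, 0.545, -0.449]
wrist_force: [-1.0, 1.3, 5.9]
grip_width: 57.7
```

```bash
python3 go.py 600,285,140,101 600,285,63,101
```

```text
t 3.15 grasp [548.6  94.8  63.7] phi -79.0 xaxis [ 0.003  0.001 -1.   ] q [ 0.45  0.39 -0.19  0.   -0.98  1.31] w 57.7 F [-1.   1.3  5.9]
600,285,140,101 shift [-75.9, 87.5, -177.1] turn [-0.0, -0.0, -0.2]
600,285,63,101 shift [1.1, 87.2, -177.0] turn [-0.0, -0.0, -0.2]
```

Request:
apply_moves:
  rows:
    - [[-15,0,0],[0,0,0]]
    - [[-40,0,0],[0,0,0]]
    - [[-76,0,0],[0,0,0]]
    - [[-76,12,-25],[0,0,0]]
    - [[-76,25,-50],[0,0,0]]
    - [[-76,37,-75],[0,0,0]]
    - [[-76,50,-100],[0,0,0]]
    - [[-76,62,-125],[0,0,0]]
    - [[-76,75,-150],[0,0,0]]
    - [[-76,87,-177],[0,0,0]]
    - [[-76,87,-177],[0,0,0]]
    - [[-76,87,-177],[0,0,0]]

```text
clock: 4.35
eef_pos: [598.9, 284.8, 291.6]
eef_rot: [0.545, 0.449, 0.546, -0.451]
wrist_force: [0.2, -0.4, -2.7]
grip_width: 57.7
```

```bash
python3 go.py 600,285,61,101
```

```text
t 4.35 grasp [598.6 284.6 136.9] phi -79.0 xaxis [-0.002 -0.001 -1.   ] q [ 0.68  0.53  0.23 -0.   -1.28  1.08] w 57.7 F [ 0.2 -0.4 -2.7]
600,285,61,101 shift [75.9, 1.3, -0.1] turn [-0.0, 0.0, 0.1]
```

Request:
apply_moves:
  rows:
    - [[20,1,0],[0,0,0]]
    - [[40,1,0],[0,0,0]]
    - [[58,1,0],[0,0,0]]
    - [[68,1,0],[0,0,0]]
    - [[72,1,0],[0,0,0]]
    - [[75,1,0],[0,0,0]]
    - [[75,1,0],[0,0,0]]
    - [[75,1,0],[0,0,0]]

```text
clock: 5.15
eef_pos: [600.5, 284.8, 218.6]
eef_rot: [0.546, 0.451, 0.545, -0.45]
wrist_force: [-0.4, 0.3, -3.0]
grip_width: 58.2
```

```bash
python3 go.py 600,285,61,101
```

```text
t 5.15 grasp [600.7 284.9  63.9] phi -79.1 xaxis [ 0.001  0.001 -1.   ] q [ 0.68  0.58  0.13  0.   -1.11  1.08] w 58.2 F [-0.4  0.3 -3. ]
600,285,61,101 shift [2.9, -0.4, -0.3] turn [-0.1, -0.0, -0.1]
```

Request:
apply_moves:
  rows:
    - [[1,0,0],[0,0,0]]
    - [[2,0,0],[0,0,0]]
    - [[3,0,0],[0,0,0]]
    - [[3,0,0],[0,0,0]]
    - [[3,0,0],[0,0,0]]

```text
clock: 5.65
eef_pos: [600.2, 284.8, 215.5]
eef_rot: [0.546, 0.45, 0.545, -0.45]
wrist_force: [-2.4, -0.4, 3.5]
grip_width: 58.1
```

Request:
apply_moves:
  rows:
    - [[0,0,0],[0,0,0]]
    - [[0,0,0],[0,0,0]]
    - [[0,0,0],[0,0,0]]
    - [[0,0,0],[0,0,0]]
    - [[-30,0,0],[0,0,0]]
    - [[-70,0,0],[0,0,0]]
    - [[-115,0,0],[0,0,0]]
    - [[-115,0,0],[0,0,0]]
  jaw: 1

```text
clock: 6.45
eef_pos: [601.7, 285.0, 337.9]
eef_rot: [0.548, 0.454, 0.543, -0.445]
wrist_force: [0.4, 0.2, 1.0]
grip_width: 85.5
```

```bash
python3 go.py 535.3,-1.5,172,82.8
```

```text
t 6.45 grasp [603.6 285.9 183.2] phi -79.0 xaxis [ 0.013  0.006 -1.   ] q [ 0.68  0.5   0.31  0.   -1.36  1.08] w 85.5 F [0.4 0.2 1. ]
535.3,-1.5,172,82.8 shift [8.7, -119.8, 268.7] turn [18.2, -0.3, -0.7]
```

Request:
apply_moves:
  rows:
    - [[6,-120,269],[18,0,0]]
    - [[6,-120,269],[18,0,0]]
    - [[6,-120,269],[18,0,0]]
    - [[6,-120,269],[18,0,0]]
    - [[6,-120,269],[18,0,0]]
    - [[6,-120,269],[18,0,0]]
    - [[6,-120,269],[18,0,0]]
    - [[6,-120,269],[18,0,0]]
    - [[6,-120,269],[18,0,0]]
    - [[6,-120,269],[18,0,0]]

```text
clock: 7.45
eef_pos: [533.8, -1.2, 323.6]
eef_rot: [0.469, 0.53, 0.469, -0.529]
wrist_force: [0.3, -0.3, 0.1]
grip_width: 85.5
```

```bash
python3 go.py 535.3,-1.5,63,82.8
python3 - <<'E'
from station import capture
import cv2,numpy as np
a=capture("side")["frame"][90:270,210:410,::-1];b=capture("top")["frame"][150:330,90:290,::-1]
cv2.imwrite("pics/s2.png",cv2.resize(np.hstack([a,b]),None,fx=2,fy=2))
E
```

```text
t 7.45 grasp [533.8  -1.2 168.9] phi -97.0 xaxis [ 0.  0. -1.] q [ 0.29  0.26 -0.09 -0.   -1.22  1.16] w 85.5 F [ 0.3 -0.3  0.1]
535.3,-1.5,63,82.8 shift [105.9, 1.5, 0.1] turn [0.2, -0.0, -0.0]
```

View pics/s2.png

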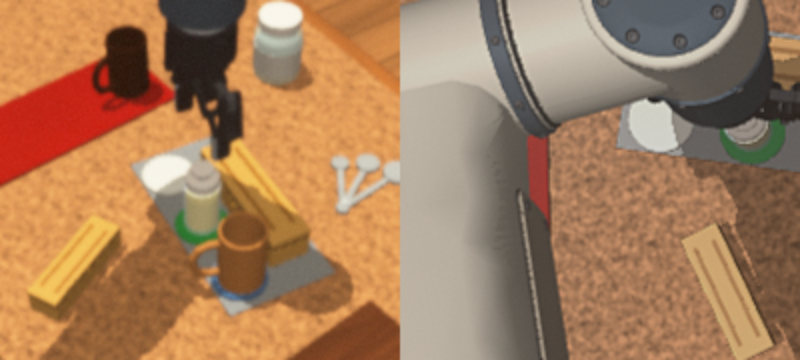

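The dark mug stands upright on the tray at (127,60) in the left panel. The gripper is over the dispenser.

Request:
apply_moves:
  rows:
    - [[25,1.5,0],[0,0,0]]
    - [[50,1.5,0],[0,0,0]]
    - [[80,1.5,0],[0,0,0]]
    - [[106,1.5,0],[0,0,0]]
    - [[106,1.5,0],[0,0,0]]
    - [[106,1.5,0],[0,0,0]]

```text
clock: 8.15
eef_pos: [535.4, -2.0, 218.1]
eef_rot: [-0.469, -0.529, -0.468, 0.53]
wrist_force: [0.7, -0.8, 0.2]
grip_width: 85.4
```

Request:
apply_moves:
  rows:
    - [[0,0,0],[0,0,0]]
    - [[0,0,0],[0,0,0]]
    - [[0,0,0],[0,0,0]]
    - [[0,0,0],[0,0,0]]
    - [[0,0,0],[0,0,0]]
    - [[0,0,0],[0,0,0]]
    - [[0,0,0],[0,0,0]]
    - [[0,0,0],[0,0,0]]
    - [[0,0,0],[0,0,0]]
  jaw: 0
  squeeze: 30

```text
clock: 9.05
eef_pos: [535.5, -2.2, 219.1]
eef_rot: [0.469, 0.531, 0.468, -0.529]
wrist_force: [-0.8, 1.3, 6.6]
grip_width: 47.0
```

```bash
python3 go.py 495,285,140,90 495,285,62,90
```

```text
t 9.05 grasp [535.9  -2.1  64.4] phi -97.0 xaxis [ 0.003  0.001 -1.   ] q [ 0.29  0.36 -0.25  0.   -0.96  1.16] w 47.0 F [-0.8  1.3  6.6]
495,285,140,90 shift [-75.5, -75.2, -280.1] turn [-7.0, -0.0, -0.2]
495,285,62,90 shift [2.5, -75.4, -280.0] turn [-7.0, -0.0, -0.2]
```

Request:
apply_moves:
  rows:
    - [[-15,0,0],[0,0,0]]
    - [[-40,0,0],[0,0,0]]
    - [[-75,-4,-15],[0,0,0]]
    - [[-78,-12,-45],[0,0,0]]
    - [[-78,-22,-80],[0,0,0]]
    - [[-78,-32,-120],[0,0,0]]
    - [[-78,-43,-160],[0,0,0]]
    - [[-78,-54,-200],[0,0,0]]
    - [[-78,-65,-240],[0,0,0]]
    - [[-78,-72,-268],[0,0,0]]
    - [[-78,-75,-280],[0,0,0]]
    - [[-78,-75,-280],[0,0,0]]

```text
clock: 10.25
eef_pos: [494.5, 285.9, 295.2]
eef_rot: [-0.469, -0.529, -0.469, 0.53]
wrist_force: [-0.3, -1.6, -2.1]
grip_width: 47.3
```

```bash
python3 go.py 495,285,61,83
```

```text
t 10.25 grasp [494.4 285.8 140.5] phi -97.0 xaxis [-0.001 -0.    -1.   ] q [ 0.8   0.35 -0.04 -0.   -1.18  0.65] w 47.3 F [-0.3 -1.6 -2.1]
495,285,61,83 shift [79.5, 0.6, 0.8] turn [0.0, 0.0, 0.0]
```

Request:
apply_moves:
  rows:
    - [[20,0,0],[0,0,0]]
    - [[42,0,0],[0,0,0]]
    - [[60,0,0],[0,0,0]]
    - [[70,0,0],[0,0,0]]
    - [[75,0,0],[0,0,0]]
    - [[78,0,0],[0,0,0]]
    - [[80,0,0],[0,0,0]]
    - [[80,0,0],[0,0,0]]
    - [[80,0,0],[0,0,0]]

```text
clock: 11.15
eef_pos: [495.1, 284.8, 216.3]
eef_rot: [0.468, 0.53, 0.468, -0.529]
wrist_force: [-0.6, -0.3, -1.0]
grip_width: 47.5
```

```bash
python3 go.py
```

```text
t 11.15 grasp [495.2 284.9  61.6] phi -97.1 xaxis [ 0.001  0.001 -1.   ] q [ 0.8   0.42 -0.15  0.   -0.99  0.65] w 47.5 F [-0.6 -0.3 -1. ]
```

Request:
apply_moves:
  rows:
    - [[1,0,0],[0,0,0]]
    - [[1,0,0],[0,0,0]]

```text
clock: 11.35
eef_pos: [495.0, 284.9, 216.2]
eef_rot: [0.469, 0.53, 0.468, -0.529]
wrist_force: [-3.1, -0.4, 6.8]
grip_width: 47.5
```

Request:
apply_moves:
  rows:
    - [[0,0,0],[0,0,0]]
    - [[0,0,0],[0,0,0]]
    - [[0,0,0],[0,0,0]]
    - [[0,0,0],[0,0,0]]
    - [[-30,0,0],[0,0,0]]
    - [[-70,0,0],[0,0,0]]
    - [[-115,0,0],[0,0,0]]
    - [[-115,0,0],[0,0,0]]
  jaw: 1

```text
clock: 12.15
eef_pos: [496.5, 285.5, 336.9]
eef_rot: [0.469, 0.534, 0.468, -0.525]
wrist_force: [0.7, 0.2, 1.0]
grip_width: 85.2
```

```bash
python3 go.py 522,-102.5,165,73.3
```

```text
t 12.15 grasp [498.1 286.6 182.2] phi -97.0 xaxis [ 0.011  0.007 -1.   ] q [ 0.8   0.32  0.03  0.   -1.26  0.65] w 85.2 F [0.7 0.2 1. ]
522,-102.5,165,73.3 shift [14.7, 72.6, 382.1] turn [9.7, -0.5, -0.5]
```

Request:
apply_moves:
  rows:
    - [[12,71,382],[10,0,0]]
    - [[12,71,382],[10,0,0]]
    - [[12,71,382],[10,0,0]]
    - [[12,71,382],[10,0,0]]
    - [[12,71,382],[10,0,0]]
    - [[12,71,382],[10,0,0]]
    - [[12,71,382],[10,0,0]]
    - [[12,71,382],[10,0,0]]
    - [[12,71,382],[10,0,0]]
    - [[12,71,382],[10,0,0]]
    - [[12,71,382],[10,0,0]]
    - [[12,71,382],[10,0,0]]

```text
clock: 13.35
eef_pos: [518.5, -102.1, 317.7]
eef_rot: [0.421, 0.568, 0.421, -0.568]
wrist_force: [-0.0, -0.5, 0.1]
grip_width: 85.1
```

```bash
python3 go.py 522,-102.5,63,73.3
python3 - <<'E'
from station import capture
import cv2,numpy as np
a=capture("side")["frame"][90:270,210:410,::-1];b=capture("top")["frame"][150:330,90:350,::-1]
cv2.imwrite("pics/s3.png",cv2.resize(np.hstack([a,b]),None,fx=1.7,fy=1.7))
E
```

```text
t 13.35 grasp [ 518.5 -102.1  163. ] phi -107.0 xaxis [ 0.  0. -1.] q [ 0.1   0.26 -0.12 -0.   -1.2   1.17] w 85.1 F [-0.  -0.5  0.1]
522,-102.5,63,73.3 shift [100.0, 3.4, -0.6] turn [-0.3, -0.0, -0.0]
```

View pics/s3.png

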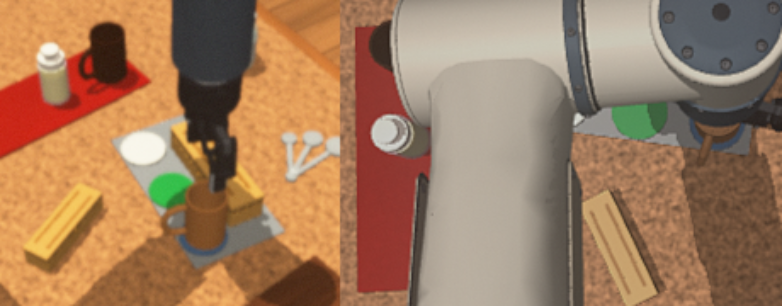

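The dark mug (107,52) and the dispenser (52,72) stand on the tray, and the gripper is over the tan mug (206,215).

Request:
apply_moves:
  rows:
    - [[25,3.5,-0.5],[0,0,0]]
    - [[50,3.5,-0.5],[0,0,0]]
    - [[75,3.5,-0.5],[0,0,0]]
    - [[100,3.5,-0.5],[0,0,0]]
    - [[100,3.5,-0.5],[0,0,0]]
    - [[100,3.5,-0.5],[0,0,0]]

```text
clock: 14.05
eef_pos: [522.3, -103.3, 218.2]
eef_rot: [-0.421, -0.568, -0.42, 0.569]
wrist_force: [0.1, -0.4, -0.7]
grip_width: 85.3
```

Request:
apply_moves:
  rows:
    - [[0,0,0],[0,0,0]]
    - [[0,0,0],[0,0,0]]
    - [[0,0,0],[0,0,0]]
    - [[0,0,0],[0,0,0]]
    - [[0,0,0],[0,0,0]]
    - [[0,0,0],[0,0,0]]
    - [[0,0,0],[0,0,0]]
    - [[0,0,0],[0,0,0]]
  jaw: 0
  squeeze: 40

```text
clock: 14.85
eef_pos: [522.8, -103.4, 219.6]
eef_rot: [0.421, 0.57, 0.42, -0.567]
wrist_force: [-0.3, 3.2, 6.4]
grip_width: 58.3
```

```bash
python3 go.py 395,285,140,73
```

```text
t 14.85 grasp [ 523.5 -103.3   64.9] phi -107.0 xaxis [ 0.004  0.    -1.   ] q [ 0.1   0.35 -0.25  0.   -0.96  1.17] w 58.3 F [-0.3  3.2  6.4]
395,285,140,73 shift [-75.6, -235.7, -334.0] turn [-0.0, -0.1, -0.2]
```

Request:
apply_moves:
  rows:
    - [[-15,0,0],[0,0,0]]
    - [[-40,0,0],[0,0,0]]
    - [[-76,-10,-15],[0,0,0]]
    - [[-78,-28,-40],[0,0,0]]
    - [[-78,-50,-70],[0,0,0]]
    - [[-78,-78,-110],[0,0,0]]
    - [[-78,-106,-150],[0,0,0]]
    - [[-78,-134,-190],[0,0,0]]
    - [[-78,-162,-230],[0,0,0]]
    - [[-78,-190,-270],[0,0,0]]
    - [[-78,-215,-304],[0,0,0]]
    - [[-78,-230,-326],[0,0,0]]

```text
clock: 16.05
eef_pos: [396.2, 277.6, 295.6]
eef_rot: [-0.421, -0.568, -0.421, 0.568]
wrist_force: [0.4, -0.7, -3.3]
grip_width: 58.1
```

Request:
apply_moves:
  rows:
    - [[0,-6,-8],[0,0,0]]
    - [[0,-6,-8],[0,0,0]]
    - [[0,-6,-8],[0,0,0]]

```text
clock: 16.35
eef_pos: [394.3, 284.2, 295.5]
eef_rot: [-0.42, -0.568, -0.42, 0.569]
wrist_force: [0.1, -1.0, -2.7]
grip_width: 58.0
```

```bash
python3 go.py 395,285,61.5,73
```

```text
t 16.35 grasp [394.2 284.  140.8] phi -107.1 xaxis [-0.001 -0.001 -1.   ] q [ 0.95  0.19 -0.26 -0.   -1.12  0.33] w 58.0 F [ 0.1 -1.  -2.7]
395,285,61.5,73 shift [79.3, 0.5, -1.1] turn [-0.1, 0.1, 0.0]
```

Request:
apply_moves:
  rows:
    - [[20,0,0],[0,0,0]]
    - [[42,0,0],[0,0,0]]
    - [[60,0,0],[0,0,0]]
    - [[70,0,0],[0,0,0]]
    - [[75,0,0],[0,0,0]]
    - [[78,0,0],[0,0,0]]
    - [[80,0,0],[0,0,0]]
    - [[80,0,0],[0,0,0]]
    - [[80,0,0],[0,0,0]]

```text
clock: 17.25
eef_pos: [394.5, 285.0, 216.6]
eef_rot: [0.42, 0.569, 0.42, -0.568]
wrist_force: [-1.3, -0.8, 2.2]
grip_width: 58.2
```

Request:
apply_moves:
  rows:
    - [[1,0,0],[0,0,0]]
    - [[1,0,0],[0,0,0]]

```text
clock: 17.45
eef_pos: [394.5, 285.0, 216.5]
eef_rot: [0.421, 0.569, 0.42, -0.568]
wrist_force: [-4.9, -2.7, 11.5]
grip_width: 58.1
```

```bash
python3 go.py
```

```text
t 17.45 grasp [394.7 285.1  61.8] phi -107.0 xaxis [ 0.002  0.001 -1.   ] q [ 0.95  0.28 -0.38  0.   -0.92  0.32] w 58.1 F [-4.9 -2.7 11.5]
```

Request:
apply_moves:
  rows:
    - [[0,0,0],[0,0,0]]
    - [[0,0,0],[0,0,0]]
    - [[0,0,0],[0,0,0]]
    - [[0,0,0],[0,0,0]]
    - [[-30,0,0],[0,0,0]]
    - [[-70,0,0],[0,0,0]]
    - [[-115,0,0],[0,0,0]]
    - [[-115,0,0],[0,0,0]]
    - [[-115,0,0],[0,0,0]]
  jaw: 1

```text
clock: 18.35
eef_pos: [394.4, 285.1, 330.6]
eef_rot: [0.42, 0.57, 0.421, -0.568]
wrist_force: [-0.5, -0.5, -0.9]
grip_width: 85.5
```

```bash
python3 - <<'E'
from station import capture
from h import *
c=capture("top");np.savez("top1.npz",**c);s=capture("side")["frame"]
cv2.imwrite("pics/s4.png",cv2.resize(np.hstack([s[90:270,170:410,::-1],c["frame"][150:330,90:350,::-1]]),None,fx=1.6,fy=1.6))
h=cv2.cvtColor(c["frame"],cv2.COLOR_RGB2HSV)
for n,lo,hi in(("green",(45,80,60),(85,255,255)),("blue",(100,60,50),(125,255,255)),("white",(0,0,195),(180,50,255))):
    p=ray(c,big(mask(c,lo,hi,(195,155,345,245))),9).astype(np.float32);print(n,cv2.minEnclosingCircle(p),cv2.fitEllipse(p))
print("box",rect(c,big(mask(c,(12,90,130),(20,255,255),(225,158,322,200))),50))
E
python3 go.py 601.5,-20.5,150,-7
```

```text
green ((533.9986572265625, -2.913677453994751), 35.05739212036133) ((533.9521484375, -2.769667387008667), (67.98108673095703, 68.40831756591797), 65.18473052978516)
blue ((521.7808227539062, -101.8868408203125), 35.033546447753906) ((521.6452026367188, -101.86195373535156), (67.7351303100586, 68.09416198730469), 29.810667037963867)
white ((546.2487182617188, 96.58258819580078), 34.76545715332031) ((546.469482421875, 96.5595932006836), (66.9189224243164, 67.67119598388672), 109.02568054199219)
box [600.3 -20.2 188.9  57.7  83.4]
t 18.45 grasp [393.8 284.5 173.9] phi -107.1 xaxis [-0.001 -0.001 -1.   ] q [ 0.95  0.17 -0.2  -0.   -1.2   0.32] w 85.3 F [0.3 0.9 0.1]
601.5,-20.5,150,-7 shift [24.0, 288.0, 230.7] turn [79.9, 0.1, -0.0]
```

View pics/s4.png

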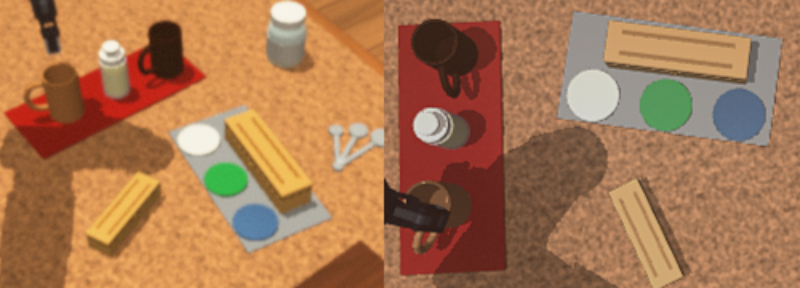

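All three stand on the tray (65,92), (115,70), (165,50), the box is unmoved and the coasters are clear. Next is the box.

Request:
apply_moves:
  rows:
    - [[20,288,231],[80,0,0]]
    - [[20,288,231],[80,0,0]]
    - [[20,288,231],[80,0,0]]
    - [[20,288,231],[80,0,0]]
    - [[20,288,231],[80,0,0]]
    - [[20,288,231],[80,0,0]]
    - [[20,288,231],[80,0,0]]
    - [[20,288,231],[80,0,0]]
    - [[20,288,231],[80,0,0]]
    - [[20,288,231],[80,0,0]]
    - [[20,288,231],[80,0,0]]
    - [[20,288,231],[80,0,0]]

```text
clock: 19.65
eef_pos: [601.7, -20.4, 308.5]
eef_rot: [0.043, -0.705, 0.043, 0.707]
wrist_force: [0.3, 0.3, 0.0]
grip_width: 85.4
```

```bash
python3 go.py 601.3,-20.3,37,-6.8
python3 - <<'E'
from station import capture
import cv2
f=capture("side")["frame"];cv2.imwrite("pics/s5.png",cv2.resize(f[100:270,240:420,::-1],None,fx=3,fy=3))
E
```

```text
t 19.65 grasp [601.3 -20.5 153.8] phi 173.0 xaxis [-0.002 -0.    -1.   ] q [ 0.23  0.4   0.07 -0.   -1.24 -0.35] w 85.4 F [0.3 0.3 0. ]
601.3,-20.3,37,-6.8 shift [116.8, -0.2, 0.1] turn [-0.2, 0.1, -0.0]
```

View pics/s5.png

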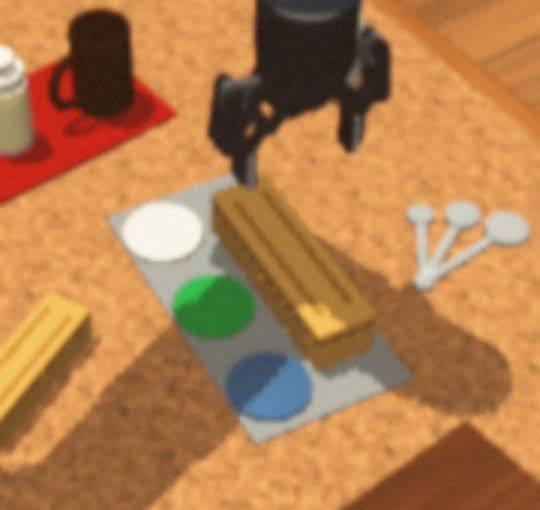

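The jaws straddle the box across its width: tips at (245,180) and (350,145). The box runs (240,190) to (345,350). Descending.

Request:
apply_moves:
  rows:
    - [[30,0,0],[0,0,0]]
    - [[60,0,0],[0,0,0]]
    - [[85,0,0],[0,0,0]]
    - [[105,0,0],[0,0,0]]
    - [[116,0,0],[0,0,0]]
    - [[116,0,0],[0,0,0]]
    - [[116,0,0],[0,0,0]]

```text
clock: 20.4
eef_pos: [602.3, -20.3, 194.5]
eef_rot: [-0.043, 0.706, -0.043, -0.705]
wrist_force: [0.4, -0.1, 0.8]
grip_width: 85.5
```

Request:
apply_moves:
  rows:
    - [[0,0,0],[0,0,0]]
    - [[0,0,0],[0,0,0]]
    - [[0,0,0],[0,0,0]]
    - [[0,0,0],[0,0,0]]
    - [[0,0,0],[0,0,0]]
    - [[0,0,0],[0,0,0]]
    - [[0,0,0],[0,0,0]]
    - [[0,0,0],[0,0,0]]
  jaw: 0
  squeeze: 80

```text
clock: 21.2
eef_pos: [602.2, -20.4, 195.2]
eef_rot: [-0.044, 0.707, -0.043, -0.705]
wrist_force: [-2.1, 0.6, 5.6]
grip_width: 54.6
```

Request:
apply_moves:
  rows:
    - [[-10,0,0],[0,0,0]]
    - [[-25,0,0],[0,0,0]]
    - [[-50,0,0],[0,0,0]]
    - [[-75,0,0],[0,0,0]]
    - [[-100,0,0],[0,0,0]]
    - [[-100,0,0],[0,0,0]]
    - [[-100,0,0],[0,0,0]]

```text
clock: 21.9
eef_pos: [601.4, -20.4, 293.0]
eef_rot: [0.044, -0.705, 0.043, 0.706]
wrist_force: [0.8, -0.6, -4.9]
grip_width: 54.5
```

```bash
python3 go.py 503,-298,140,95 503,-298,140,0
```

```text
t 21.9 grasp [601.2 -20.2 138.3] phi 172.9 xaxis [-0.001  0.001 -1.   ] q [ 0.23  0.41  0.04 -0.   -1.2  -0.35] w 54.5 F [ 0.8 -0.6 -4.9]
503,-298,140,95 shift [-1.9, 287.6, 63.4] turn [77.9, 0.1, -0.0]
503,-298,140,0 shift [-1.9, 287.6, 63.4] turn [-7.1, 0.1, 0.0]
```

Request:
apply_moves:
  rows:
    - [[0,12,3],[3,0,0]]
    - [[0,36,8],[9,0,0]]
    - [[0,62,14],[16,0,0]]
    - [[0,88,20],[23,0,0]]
    - [[0,114,25],[30,0,0]]
    - [[0,140,31],[38,0,0]]
    - [[0,166,37],[45,0,0]]
    - [[0,192,43],[52,0,0]]
    - [[0,218,48],[59,0,0]]
    - [[0,244,54],[66,0,0]]
    - [[0,268,59],[72,0,0]]
    - [[0,282,62],[76,0,0]]

```text
clock: 23.1
eef_pos: [504.2, -293.9, 291.1]
eef_rot: [0.47, -0.526, 0.471, 0.53]
wrist_force: [0.2, 0.4, -3.8]
grip_width: 54.5
```

Request:
apply_moves:
  rows:
    - [[0,0,0],[2,0,0]]
    - [[0,0,0],[2,0,0]]
    - [[0,0,0],[2,0,0]]
    - [[0,0,0],[2,0,0]]

```text
clock: 23.5
eef_pos: [505.6, -292.3, 292.9]
eef_rot: [0.478, -0.521, 0.478, 0.522]
wrist_force: [0.3, -0.5, -3.2]
grip_width: 54.6
```

```bash
python3 go.py 503,-298,50,95
python3 - <<'E'
from station import capture
from h import *
c=capture("top");s=capture("side")["frame"]
cv2.imwrite("pics/s6.png",cv2.resize(np.hstack([s[150:380,270:510,::-1],c["frame"][130:360,300:540,::-1]]),None,fx=1.6,fy=1.6))
E
```

```text
t 23.5 grasp [ 505.4 -292.2  138.2] phi 95.0 xaxis [-0.001  0.001 -1.   ] q [-0.26  0.38 -0.01 -0.   -1.19 -1.23] w 54.6 F [ 0.3 -0.5 -3.2]
503,-298,50,95 shift [88.2, 3.0, -5.6] turn [0.0, 0.0, -0.1]
```

View pics/s6.png

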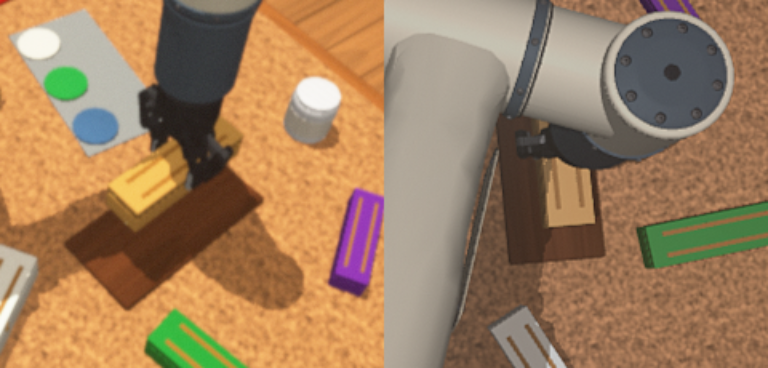

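The box is gripped level and parallel to the board.

Request:
apply_moves:
  rows:
    - [[15,3,-5.5],[0,0,0]]
    - [[35,3,-5.5],[0,0,0]]
    - [[55,3,-5.5],[0,0,0]]
    - [[70,3,-5.5],[0,0,0]]
    - [[80,3,-5.5],[0,0,0]]
    - [[85,3,-5.5],[0,0,0]]
    - [[88,3,-5.5],[0,0,0]]
    - [[89,3,-5.5],[0,0,0]]
    - [[90,3,-5.5],[0,0,0]]
    - [[90,3,-5.5],[0,0,0]]
    - [[90,3,-5.5],[0,0,0]]

```text
clock: 24.7
eef_pos: [503.3, -298.5, 204.1]
eef_rot: [-0.478, 0.521, -0.478, -0.521]
wrist_force: [-0.2, 0.5, -5.0]
grip_width: 54.8
```

```bash
python3 go.py 503,-298,49,95
```

```text
t 24.7 grasp [ 503.4 -298.5   49.4] phi 94.9 xaxis [ 0.001 -0.    -1.   ] q [-0.27  0.46 -0.13  0.   -0.98 -1.22] w 54.8 F [-0.2  0.5 -5. ]
503,-298,49,95 shift [0.4, 0.2, 0.5] turn [-0.1, -0.0, 0.0]
```

Request:
apply_moves:
  rows:
    - [[1,0,0],[0,0,0]]
    - [[2,0,0],[0,0,0]]
    - [[2,0,0],[0,0,0]]

```text
clock: 25.0
eef_pos: [503.3, -298.4, 203.2]
eef_rot: [-0.478, 0.522, -0.478, -0.521]
wrist_force: [-3.2, 3.4, 5.3]
grip_width: 54.9
```

Request:
apply_moves:
  rows:
    - [[0,0,0],[0,0,0]]
    - [[0,0,0],[0,0,0]]
    - [[0,0,0],[0,0,0]]
    - [[0,0,0],[0,0,0]]
    - [[-30,0,0],[0,0,0]]
    - [[-70,0,0],[0,0,0]]
    - [[-115,0,0],[0,0,0]]
    - [[-130,0,0],[0,0,0]]
    - [[-130,0,0],[0,0,0]]
  jaw: 1

```text
clock: 25.9
eef_pos: [503.8, -298.8, 335.2]
eef_rot: [-0.479, 0.523, -0.477, -0.519]
wrist_force: [-0.1, 0.4, -0.3]
grip_width: 85.5
```

```bash
python3 go.py 394.5,285,165,73 450,-50,250,80
```

```text
t 25.9 grasp [ 504.7 -299.2  180.5] phi 95.0 xaxis [ 0.006 -0.003 -1.   ] q [-0.27  0.35  0.06  0.   -1.28 -1.22] w 85.5 F [-0.1  0.4 -0.3]
394.5,285,165,73 shift [13.3, 58.6, 591.1] turn [22.0, -0.1, 0.4]
450,-50,250,80 shift [-70.5, 31.7, 252.3] turn [15.0, -0.1, 0.4]
```

Request:
apply_moves:
  rows:
    - [[14,59,591],[22,0,0]]
    - [[14,59,591],[22,0,0]]
    - [[14,59,591],[22,0,0]]
    - [[14,59,591],[22,0,0]]
    - [[14,59,591],[22,0,0]]
    - [[14,59,591],[22,0,0]]
    - [[14,59,591],[22,0,0]]
    - [[14,59,591],[22,0,0]]
    - [[14,59,591],[22,0,0]]
    - [[14,59,591],[22,0,0]]
    - [[14,59,591],[22,0,0]]
    - [[14,59,591],[22,0,0]]

```text
clock: 27.1
eef_pos: [392.6, 285.7, 316.7]
eef_rot: [0.568, -0.42, 0.569, 0.42]
wrist_force: [1.0, -0.2, -0.1]
grip_width: 85.3
```

Request:
apply_moves:
  rows:
    - [[0,0,0],[0,0,0]]
    - [[0,0,0],[0,0,0]]
    - [[0,0,0],[0,0,0]]
    - [[0,0,0],[0,0,0]]
    - [[0,0,0],[0,0,0]]

```text
clock: 27.6
eef_pos: [394.0, 283.0, 317.8]
eef_rot: [0.569, -0.42, 0.569, 0.42]
wrist_force: [-0.2, -0.8, 0.7]
grip_width: 85.8
```

```bash
python3 go.py 394.5,285,61,73
python3 - <<'E'
from station import capture
from h import *
c=capture("top");s=capture("side")["frame"]
cv2.imwrite("pics/s7.png",cv2.resize(np.hstack([s[80:320,170:440,::-1],c["frame"][130:370,90:450,::-1]]),None,fx=1.25,fy=1.25))
print("box",rect(c,big(mask(c,(12,90,130),(20,255,255),(365,155,445,305))),58))
E
```

```text
t 27.6 grasp [394.  283.  163.1] phi 72.8 xaxis [ 0.  0. -1.] q [ 0.95  0.17 -0.22  0.   -1.17 -2.82] w 85.8 F [-0.2 -0.8  0.7]
394.5,285,61,73 shift [102.1, 0.2, 2.1] turn [-0.2, 0.0, 0.0]
box [ 5.021e+02 -2.959e+02  3.124e+02  1.661e+02 -1.000e-01]
```

View pics/s7.png

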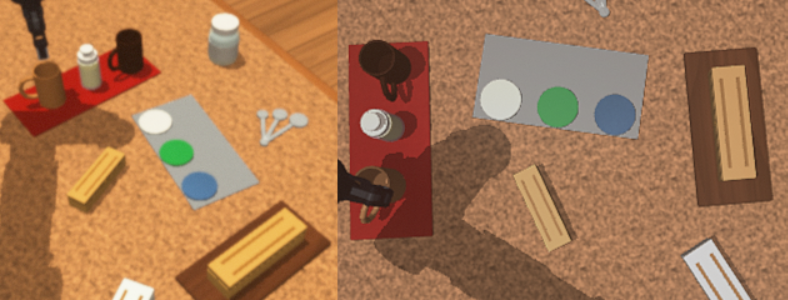

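The box lies on the board at about (735,122) in the right panel, and all three objects still stand on the tray. I'll check the box pose numerically with a tighter mask while I start the tan mug.

Run:
```python
from station import capture
from h import *
c=capture("top")
print("ray",ray(c,[(733.5/1.25-180,122.8/1.25+130)],58).round(1))
print("box",rect(c,big(mask(c,(13,90,140),(20,255,255),(384,178,429,280))),58))
```

```text
ray [[ 502.5 -299.5]]
box [ 504.3 -298.2  190.2   56.9    5.4]
```

Request:
apply_moves:
  rows:
    - [[25,0,2],[0,0,0]]
    - [[50,0,2],[0,0,0]]
    - [[75,0,2],[0,0,0]]
    - [[100,0,2],[0,0,0]]
    - [[100,0,2],[0,0,0]]
    - [[100,0,2],[0,0,0]]

```text
clock: 28.35
eef_pos: [394.6, 285.9, 218.3]
eef_rot: [0.569, -0.421, 0.569, 0.42]
wrist_force: [-1.1, -0.1, -0.2]
grip_width: 85.4
```

Request:
apply_moves:
  rows:
    - [[0,0,0],[0,0,0]]
    - [[0,0,0],[0,0,0]]
    - [[0,0,0],[0,0,0]]
    - [[0,0,0],[0,0,0]]
    - [[0,0,0],[0,0,0]]
    - [[0,0,0],[0,0,0]]
    - [[0,0,0],[0,0,0]]
    - [[0,0,0],[0,0,0]]
  jaw: 0
  squeeze: 40

```text
clock: 29.15
eef_pos: [394.8, 286.2, 219.3]
eef_rot: [0.57, -0.42, 0.568, 0.42]
wrist_force: [-1.5, -1.2, 5.9]
grip_width: 58.2
```

```bash
python3 go.py 522.3,-102.9,145,73
```

```text
t 29.15 grasp [395.2 286.5  64.6] phi 73.0 xaxis [ 0.002  0.002 -1.   ] q [ 0.95  0.28 -0.37  0.   -0.92 -2.82] w 58.2 F [-1.5 -1.2  5.9]
522.3,-102.9,145,73 shift [-80.8, -236.0, -334.5] turn [-0.0, 0.1, 0.1]
```

The box is within about 2 mm and 0.5° of the board's centre and axis. Returning the tan mug.

Request:
apply_moves:
  rows:
    - [[-15,0,0],[0,0,0]]
    - [[-40,0,0],[0,0,0]]
    - [[-78,-10,-15],[0,0,0]]
    - [[-83,-28,-40],[0,0,0]]
    - [[-83,-50,-70],[0,0,0]]
    - [[-83,-78,-110],[0,0,0]]
    - [[-83,-106,-150],[0,0,0]]
    - [[-83,-134,-190],[0,0,0]]
    - [[-83,-162,-230],[0,0,0]]
    - [[-83,-190,-270],[0,0,0]]
    - [[-83,-215,-304],[0,0,0]]
    - [[-83,-230,-326],[0,0,0]]

```text
clock: 30.35
eef_pos: [518.7, -95.9, 300.4]
eef_rot: [0.569, -0.419, 0.569, 0.42]
wrist_force: [0.2, 0.6, -3.3]
grip_width: 58.1
```

Request:
apply_moves:
  rows:
    - [[0,-6,-8.5],[0,0,0]]
    - [[0,-6,-8.5],[0,0,0]]
    - [[0,-6,-8.5],[0,0,0]]
    - [[0,-6,-8.5],[0,0,0]]

```text
clock: 30.75
eef_pos: [521.5, -102.1, 300.7]
eef_rot: [0.568, -0.42, 0.568, 0.421]
wrist_force: [-1.2, -0.3, -4.0]
grip_width: 58.1
```

```bash
python3 go.py 522.3,-102.9,67,73
```

```text
t 30.75 grasp [ 521.5 -102.   146. ] phi 73.0 xaxis [-0.  0. -1.] q [ 0.1   0.27 -0.14 -0.   -1.16 -1.97] w 58.1 F [-1.2 -0.3 -4. ]
522.3,-102.9,67,73 shift [79.0, -1.0, -0.6] turn [0.0, 0.0, -0.0]
```

Request:
apply_moves:
  rows:
    - [[20,-1,-0.5],[0,0,0]]
    - [[42,-1,-0.5],[0,0,0]]
    - [[58,-1,-0.5],[0,0,0]]
    - [[68,-1,-0.5],[0,0,0]]
    - [[73,-1,-0.5],[0,0,0]]
    - [[76,-1,-0.5],[0,0,0]]
    - [[78,-1,-0.5],[0,0,0]]
    - [[79,-1,-0.5],[0,0,0]]
    - [[79,-1,-0.5],[0,0,0]]

```text
clock: 31.65
eef_pos: [522.9, -103.9, 222.4]
eef_rot: [0.569, -0.421, 0.568, 0.42]
wrist_force: [0.2, -0.2, -1.8]
grip_width: 58.3
```

```bash
python3 go.py
```

```text
t 31.65 grasp [ 523.1 -103.9   67.7] phi 72.9 xaxis [ 0.001 -0.    -1.   ] q [ 0.1   0.35 -0.25  0.   -0.97 -1.97] w 58.3 F [ 0.2 -0.2 -1.8]
```

Request:
apply_moves:
  rows:
    - [[1,0,0],[0,0,0]]
    - [[2,0,0],[0,0,0]]
    - [[2,0,0],[0,0,0]]

```text
clock: 31.95
eef_pos: [522.8, -103.9, 222.3]
eef_rot: [0.569, -0.421, 0.568, 0.42]
wrist_force: [-6.1, 2.7, 14.2]
grip_width: 58.3
```

Request:
apply_moves:
  rows:
    - [[0,0,0],[0,0,0]]
    - [[0,0,0],[0,0,0]]
    - [[0,0,0],[0,0,0]]
    - [[0,0,0],[0,0,0]]
    - [[-30,0,0],[0,0,0]]
    - [[-70,0,0],[0,0,0]]
    - [[-110,0,0],[0,0,0]]
    - [[-110,0,0],[0,0,0]]
  jaw: 1

```text
clock: 32.75
eef_pos: [524.2, -104.2, 335.8]
eef_rot: [0.571, -0.423, 0.566, 0.418]
wrist_force: [0.7, -0.3, -0.5]
grip_width: 85.1
```

```bash
python3 go.py 495.2,284.9,175,83
```

```text
t 32.75 grasp [ 526.  -104.5  181.2] phi 73.0 xaxis [ 0.011 -0.001 -1.   ] q [ 0.1   0.25 -0.07  0.   -1.23 -1.97] w 85.1 F [ 0.7 -0.3 -0.5]
495.2,284.9,175,83 shift [5.3, 141.7, 363.6] turn [-10.0, 0.1, 0.7]
```

Request:
apply_moves:
  rows:
    - [[0,141,363],[-10,0,0]]
    - [[0,141,363],[-10,0,0]]
    - [[0,141,363],[-10,0,0]]
    - [[0,141,363],[-10,0,0]]
    - [[0,141,363],[-10,0,0]]
    - [[0,141,363],[-10,0,0]]
    - [[0,141,363],[-10,0,0]]
    - [[0,141,363],[-10,0,0]]
    - [[0,141,363],[-10,0,0]]
    - [[0,141,363],[-10,0,0]]
    - [[0,141,363],[-10,0,0]]
    - [[0,141,363],[-10,0,0]]

```text
clock: 33.95
eef_pos: [494.5, 283.5, 329.8]
eef_rot: [0.53, -0.468, 0.53, 0.468]
wrist_force: [0.8, 0.5, -0.0]
grip_width: 85.5
```

```bash
python3 go.py 495.2,284.9,61,83
python3 - <<'E'
from station import capture
from h import *
c=capture("top");s=capture("side")["frame"]
cv2.imwrite("pics/s8.png",cv2.resize(np.hstack([s[80:320,170:440,::-1],c["frame"][130:370,90:450,::-1]]),None,fx=1.25,fy=1.25))
E
```

```text
t 33.95 grasp [494.5 283.5 175.1] phi 82.9 xaxis [ 0. -0. -1.] q [ 0.79  0.33  0.02  0.   -1.26 -2.49] w 85.5 F [ 0.8  0.5 -0. ]
495.2,284.9,61,83 shift [114.1, -0.5, 1.5] turn [-0.1, -0.0, 0.0]
```

View pics/s8.png

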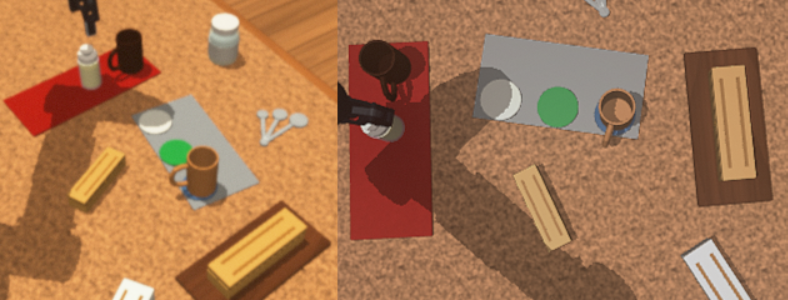

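The tan mug stands on the blue coaster at (617,108), and the gripper is over the dispenser.

Request:
apply_moves:
  rows:
    - [[30,-0.5,1.5],[0,0,0]]
    - [[60,-0.5,1.5],[0,0,0]]
    - [[90,-0.5,1.5],[0,0,0]]
    - [[112,-0.5,1.5],[0,0,0]]
    - [[112,-0.5,1.5],[0,0,0]]
    - [[112,-0.5,1.5],[0,0,0]]

```text
clock: 34.65
eef_pos: [495.4, 285.7, 218.4]
eef_rot: [0.53, -0.468, 0.53, 0.468]
wrist_force: [-0.5, -1.2, 0.9]
grip_width: 85.4
```

Request:
apply_moves:
  rows:
    - [[0,0,0],[0,0,0]]
    - [[0,0,0],[0,0,0]]
    - [[0,0,0],[0,0,0]]
    - [[0,0,0],[0,0,0]]
    - [[0,0,0],[0,0,0]]
    - [[0,0,0],[0,0,0]]
    - [[0,0,0],[0,0,0]]
    - [[0,0,0],[0,0,0]]
    - [[0,0,0],[0,0,0]]
  jaw: 0
  squeeze: 30

```text
clock: 35.55
eef_pos: [495.3, 286.1, 219.1]
eef_rot: [0.53, -0.469, 0.529, 0.468]
wrist_force: [-0.6, -1.6, 6.2]
grip_width: 47.2
```

```bash
python3 go.py 535,-2.3,145,83
```

```text
t 35.55 grasp [495.6 286.3  64.4] phi 83.0 xaxis [ 0.002  0.001 -1.   ] q [ 0.8   0.42 -0.15  0.   -1.   -2.49] w 47.2 F [-0.6 -1.6  6.2]
535,-2.3,145,83 shift [-80.8, -74.9, -281.3] turn [-0.0, 0.1, 0.1]
```

Request:
apply_moves:
  rows:
    - [[-15,0,0],[0,0,0]]
    - [[-40,0,0],[0,0,0]]
    - [[-78,-4,-15],[0,0,0]]
    - [[-83,-12,-45],[0,0,0]]
    - [[-83,-22,-80],[0,0,0]]
    - [[-83,-32,-120],[0,0,0]]
    - [[-83,-43,-160],[0,0,0]]
    - [[-83,-54,-200],[0,0,0]]
    - [[-83,-65,-240],[0,0,0]]
    - [[-83,-72,-268],[0,0,0]]
    - [[-83,-75,-281],[0,0,0]]
    - [[-83,-75,-281],[0,0,0]]

```text
clock: 36.75
eef_pos: [534.8, -3.4, 300.4]
eef_rot: [0.53, -0.467, 0.531, 0.468]
wrist_force: [-0.0, 0.4, -0.9]
grip_width: 47.3
```

```bash
python3 go.py 535,-2.3,67,83
```

```text
t 36.75 grasp [534.7  -3.4 145.7] phi 82.8 xaxis [-0.001  0.    -1.   ] q [ 0.29  0.28 -0.13 -0.   -1.16 -1.98] w 47.3 F [-0.   0.4 -0.9]
535,-2.3,67,83 shift [78.7, -0.1, 1.2] turn [-0.2, -0.0, -0.0]
```

Request:
apply_moves:
  rows:
    - [[20,0,0.5],[0,0,0]]
    - [[42,0,0.5],[0,0,0]]
    - [[58,0,0.5],[0,0,0]]
    - [[68,0,0.5],[0,0,0]]
    - [[73,0,0.5],[0,0,0]]
    - [[76,0,0.5],[0,0,0]]
    - [[78,0,0.5],[0,0,0]]
    - [[79,0,0.5],[0,0,0]]
    - [[80,0,0.5],[0,0,0]]
    - [[80,0,0.5],[0,0,0]]

```text
clock: 37.75
eef_pos: [535.2, -1.6, 222.1]
eef_rot: [0.53, -0.469, 0.529, 0.468]
wrist_force: [-2.8, 0.4, 4.4]
grip_width: 47.4
```

```bash
python3 go.py
```

```text
t 37.75 grasp [535.5  -1.5  67.4] phi 83.0 xaxis [ 0.002  0.    -1.   ] q [ 0.29  0.35 -0.24  0.   -0.97 -1.98] w 47.4 F [-2.8  0.4  4.4]
```

Contact is made, so I release.

Request:
apply_moves:
  rows:
    - [[0,0,0],[0,0,0]]
    - [[0,0,0],[0,0,0]]
    - [[0,0,0],[0,0,0]]
    - [[0,0,0],[0,0,0]]
    - [[-30,0,0],[0,0,0]]
    - [[-70,0,0],[0,0,0]]
    - [[-110,0,0],[0,0,0]]
    - [[-110,0,0],[0,0,0]]
    - [[-110,0,0],[0,0,0]]
  jaw: 1

```text
clock: 38.65
eef_pos: [535.0, -1.6, 331.6]
eef_rot: [0.531, -0.469, 0.529, 0.468]
wrist_force: [-1.1, -0.2, -0.5]
grip_width: 85.4
```

```bash
python3 go.py 600.3,284.8,165,101
```

```text
t 38.65 grasp [535.4  -1.4 176.9] phi 82.9 xaxis [ 0.002  0.001 -1.   ] q [ 0.29  0.26 -0.08 -0.   -1.23 -1.98] w 85.4 F [-1.1 -0.2 -0.5]
600.3,284.8,165,101 shift [12.3, -29.5, 292.2] turn [-18.1, 0.1, 0.1]
```

Request:
apply_moves:
  rows:
    - [[12,-29.5,292],[-18,0,0]]
    - [[12,-29.5,292],[-18,0,0]]
    - [[12,-29.5,292],[-18,0,0]]
    - [[12,-29.5,292],[-18,0,0]]
    - [[12,-29.5,292],[-18,0,0]]
    - [[12,-29.5,292],[-18,0,0]]
    - [[12,-29.5,292],[-18,0,0]]
    - [[12,-29.5,292],[-18,0,0]]
    - [[12,-29.5,292],[-18,0,0]]
    - [[12,-29.5,292],[-18,0,0]]
    - [[12,-29.5,292],[-18,0,0]]

```text
clock: 39.75
eef_pos: [600.1, 283.4, 319.1]
eef_rot: [-0.451, 0.545, -0.45, -0.545]
wrist_force: [0.1, 0.2, 0.8]
grip_width: 85.4
```

```bash
python3 go.py 600.3,284.8,61,101;python3 - <<'E'
from station import capture
from h import *
c=capture("top");s=capture("side")["frame"]
cv2.imwrite("pics/s9.png",cv2.resize(np.hstack([s[80:320,170:440,::-1],c["frame"][130:370,90:450,::-1]]),None,fx=1.25,fy=1.25))
E
```

```text
t 39.75 grasp [600.2 283.4 164.4] phi 100.9 xaxis [ 0.  0. -1.] q [ 0.68  0.51  0.28  0.   -1.33 -2.06] w 85.4 F [0.1 0.2 0.8]
600.3,284.8,61,101 shift [103.4, -0.4, 1.3] turn [-0.1, 0.0, 0.0]
```

View pics/s9.png

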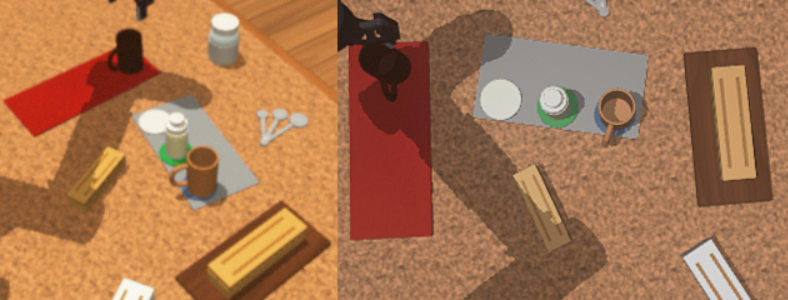

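The dispenser is back on green at (555,100) and the tan mug on blue. Only the dark mug is left.

Request:
apply_moves:
  rows:
    - [[25,-0.5,1.5],[0,0,0]]
    - [[50,-0.5,1.5],[0,0,0]]
    - [[75,-0.5,1.5],[0,0,0]]
    - [[101,-0.5,1.5],[0,0,0]]
    - [[101,-0.5,1.5],[0,0,0]]
    - [[101,-0.5,1.5],[0,0,0]]

```text
clock: 40.45
eef_pos: [600.6, 285.9, 218.4]
eef_rot: [-0.45, 0.546, -0.45, -0.545]
wrist_force: [0.6, -0.4, 0.7]
grip_width: 85.4
```

Request:
apply_moves:
  rows:
    - [[0,0,0],[0,0,0]]
    - [[0,0,0],[0,0,0]]
    - [[0,0,0],[0,0,0]]
    - [[0,0,0],[0,0,0]]
    - [[0,0,0],[0,0,0]]
    - [[0,0,0],[0,0,0]]
    - [[0,0,0],[0,0,0]]
    - [[0,0,0],[0,0,0]]
  jaw: 0
  squeeze: 40

```text
clock: 41.25
eef_pos: [600.9, 286.2, 219.9]
eef_rot: [-0.451, 0.546, -0.449, -0.545]
wrist_force: [0.3, -1.4, 5.9]
grip_width: 58.0
```

```bash
python3 go.py 547.5,95.2,145,101
```

```text
t 41.25 grasp [601.4 286.4  65.2] phi 101.0 xaxis [ 0.003  0.001 -1.   ] q [ 0.68  0.58  0.13  0.   -1.12 -2.06] w 58.0 F [ 0.3 -1.4  5.9]
547.5,95.2,145,101 shift [-80.2, 88.5, -177.3] turn [-0.0, 0.0, 0.2]
```

Request:
apply_moves:
  rows:
    - [[-15,0,0],[0,0,0]]
    - [[-40,0,0],[0,0,0]]
    - [[-80,0,0],[0,0,0]]
    - [[-83,12,-25],[0,0,0]]
    - [[-83,25,-50],[0,0,0]]
    - [[-83,37,-75],[0,0,0]]
    - [[-83,50,-100],[0,0,0]]
    - [[-83,62,-125],[0,0,0]]
    - [[-83,75,-150],[0,0,0]]
    - [[-83,88,-177],[0,0,0]]
    - [[-83,88,-177],[0,0,0]]
    - [[-83,88,-177],[0,0,0]]

```text
clock: 42.45
eef_pos: [547.2, 95.2, 300.6]
eef_rot: [0.45, -0.545, 0.45, 0.545]
wrist_force: [0.1, 0.6, -2.2]
grip_width: 58.3
```

```bash
python3 go.py 547.5,95.2,67.5,101
```

```text
t 42.45 grasp [547.1  95.2 145.9] phi 100.9 xaxis [-0.     0.001 -1.   ] q [ 0.45  0.32 -0.07 -0.   -1.18 -1.83] w 58.3 F [ 0.1  0.6 -2.2]
547.5,95.2,67.5,101 shift [78.4, -0.3, -0.1] turn [-0.1, 0.0, -0.0]
```

Request:
apply_moves:
  rows:
    - [[20,0,0],[0,0,0]]
    - [[42,0,0],[0,0,0]]
    - [[58,0,0],[0,0,0]]
    - [[68,0,0],[0,0,0]]
    - [[73,0,0],[0,0,0]]
    - [[76,0,0],[0,0,0]]
    - [[78,0,0],[0,0,0]]
    - [[79,0,0],[0,0,0]]
    - [[79,0,0],[0,0,0]]

```text
clock: 43.35
eef_pos: [547.7, 95.8, 222.9]
eef_rot: [-0.451, 0.546, -0.449, -0.545]
wrist_force: [-2.7, 1.0, 3.5]
grip_width: 58.1
```

Request:
apply_moves:
  rows:
    - [[1,0,0],[0,0,0]]
    - [[1,0,0],[0,0,0]]

```text
clock: 43.55
eef_pos: [547.7, 95.8, 222.8]
eef_rot: [-0.451, 0.546, -0.449, -0.545]
wrist_force: [-6.6, -0.1, 10.6]
grip_width: 58.2
```

```bash
python3 go.py
```

```text
t 43.55 grasp [548.   95.9  68.1] phi 101.0 xaxis [ 0.002  0.001 -1.   ] q [ 0.45  0.39 -0.19  0.   -0.99 -1.83] w 58.2 F [-6.6 -0.1 10.6]
```

Request:
apply_moves:
  rows:
    - [[0,0,0],[0,0,0]]
    - [[0,0,0],[0,0,0]]
    - [[0,0,0],[0,0,0]]
    - [[0,0,0],[0,0,0]]
    - [[-30,0,0],[0,0,0]]
    - [[-70,0,0],[0,0,0]]
    - [[-115,0,0],[0,0,0]]
    - [[-150,0,0],[0,0,0]]
    - [[-150,0,50],[0,0,0]]
    - [[-150,0,100],[0,0,0]]
    - [[-150,0,150],[0,0,0]]
    - [[-150,0,200],[0,0,0]]
  jaw: 1

```text
clock: 44.75
eef_pos: [508.9, 293.6, 370.8]
eef_rot: [-0.45, 0.545, -0.45, -0.545]
wrist_force: [1.3, 0.1, 0.1]
grip_width: 85.6
```

Request:
apply_moves:
  rows:
    - [[0,0,0],[0,0,0]]
    - [[0,0,0],[0,0,0]]
    - [[0,0,0],[0,0,0]]
    - [[0,0,0],[0,0,0]]
    - [[0,0,0],[0,0,0]]

```text
clock: 45.25
eef_pos: [509.9, 290.9, 370.9]
eef_rot: [-0.451, 0.545, -0.45, -0.545]
wrist_force: [-1.0, 0.5, -0.6]
grip_width: 85.6
```

Run:
```python
from station import capture
from h import *
c=capture("top");s=capture("side")["frame"]
r=lambda f:f[150:250,190:350,::-1]
b=dict(np.load("top0.npz"))["frame"]
cv2.imwrite("pics/s10.png",cv2.resize(np.vstack([np.hstack([r(b),r(c["frame"])]),np.hstack([s[90:270,170:410,::-1],np.zeros((180,80,3),np.uint8)])]),None,fx=2.1,fy=2.1))
print("box",rect(c,big(mask(c,(13,90,140),(20,255,255),(384,178,429,280))),58))
# image shift of each object between start and end
g=lambda f:cv2.cvtColor(f,cv2.COLOR_RGB2GRAY)
for n,(x,y) in dict(dark=(216,203),disp=(261,208),tan=(312,216)).items():
    t=g(b)[y-14:y+15,x-13:x+14];R=cv2.matchTemplate(g(c["frame"])[y-24:y+25,x-23:x+24],t,cv2.TM_CCOEFF_NORMED)
    _,v,_,l=cv2.minMaxLoc(R);print(n,"shift px",l[0]-10,l[1]-10,round(v,3))
```

```text
box [ 504.3 -298.2  190.2   56.9    5.4]
dark shift px 0 1 0.912
disp shift px 1 0 0.89
tan shift px 1 0 0.963
```

View pics/s10.png

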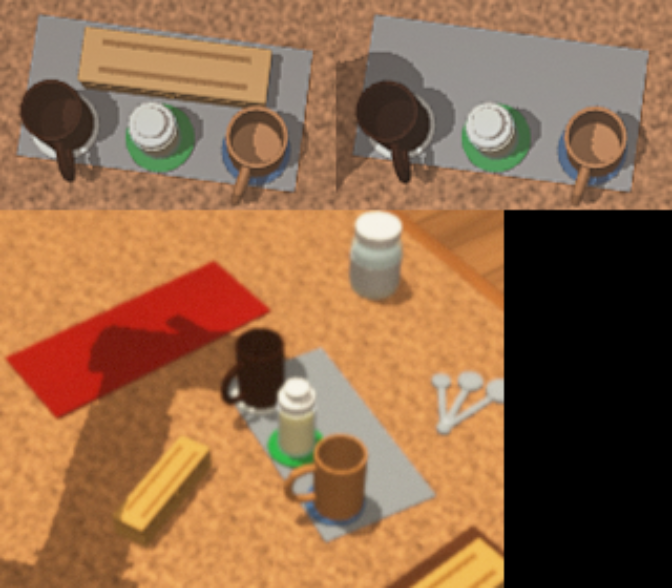

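The before and after crops match: each item is within about 1 px (about 2 mm) of its start, upright on its own coaster, with the spoons untouched and the gripper clear. Handing in.

```bash
python3 -c "from station import hand_in;print(hand_in())"
```

```text
the job is handed in; nothing more can be done
None
```

The job is done and handed in at about 45 s of the 147 s allowed. The hand-in gave no verdict, so this rests on my own checks.

I moved the dark mug, the dispenser and the tan mug to the red tray, then put the bamboo box on the board. After that I put the tan mug back on blue, the dispenser on green and the dark mug on white.

**Last checks:**
- **Box:** it measured (504.3, −298.2) mm at 5.4°. The board centre is about (503, −298) mm at 5°.
- **Mugs and dispenser:** each is within about 1 px (about 2 mm) of its starting image position and upright.
- **Spoons and gripper:** the spoons look unmoved by eye in the last side view. The gripper is open and clear of everything.

One check failed along the way: my first measurement of the box on the board came out wrong because the colour mask picked up the table. A tighter mask gave the figure above. No other check disagreed.

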